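Sweep the spare parts into the parts bay

ROBOT

A 6-joint arm with a two-finger parallel gripper is mounted at the origin on a cart in front of the work surface, level with it; the furniture and walls round the work are solid. World frame = base frame: x ahead of the robot, y to its left, z up, the work surface at z = 0. Lengths are in mm, angles in rad, forces in N, time in s.
With the tool pointing down it reaches from about 350 to 775 mm from the base axis. Payload 7.3 kg.
Tool frame: the origin (TCP) lies between the finger pads; the fingertips stand 25 mm ahead of it and the grasp point (between the pads) lies 6 mm ahead of it; z points along the fingers, y is the line along which they close (so a half turn about z gives the same grasp; the last joint's range is limited). The gripper opens to 92 mm and grips with 3 to 60 N. Pads are 19 mm wide; open, the fingers measure 130 mm over their backs; the gripper's body (75 mm by 190 mm) begins 47 mm behind the grasp point.
Start: joints at [1.062, 0.342, 1.524, -0, 1.275, -0.146], TCP at [186.305, 490.849, 251.741] pointing down, gripper open.
Joint ranges: [-2.53, 2.53], [-0.77, 2.02], [0.04, 2.7], [-1, 4.14], [0.28, 2.66], [-3.11, 3.11]. Speed limits (rad/s): [2.57, 2.57, 3.14, 3.14, 3.14, 3.14].

INTERFACE

Orientations are given as [roll, pitch, yaw] about the fixed x, y, z axes, in that order (R = Rz(yaw) Ry(pitch) Rx(roll)).
In Python, from plant import bot gives the robot as it stands.
- The arm moves only by the tool play_rows, never from a script. Its argument "commands" is a list of rows, each an object of numbers: "x", "y", "z": the shift along the tool's x, y, z in m; "twist": the turn about the tool's z in degrees. In form: [{"x": .., "y": .., "z": .., "twist": ..}, ...]. A call has exactly 8 rows; each row is the pose to reach, as a shift and turn from the pose commanded when the call began, along the tool's axes at that moment; what a row does not reach only later rows make up. A row lasts 1/10 s, in which the tool goes at most 50 mm and 8.59 degrees, less where a joint would pass 70% of its speed; a pose out of reach is approached as far as the arm can. A call with a gripper value outside its range is refused whole. "jaw" is the closure, from 0 (fully open) to 1 (shut), set as the call begins (left out, the last holds). The fingers move at their own pace and stop on an object; the grip force is fixed at half the most. Time passes only in rows, so rows that repeat a pose let the fingers close, or fill a call up. It gives the time, the measured TCP pose, the force, the opening and the grip force at its end, in the units of the state.
- bot.get_obs(): the state, without advancing time (a new reading comes with each control period).
- bot.capture(name): name is "scene" or "top"; returns a dict with "pixels" (480x640x3 uint8, red, green, blue), "fx", "fy", "cx", "cy" (pixels), "eye" and "rotation" of the camera in the world. Camera axes: x right, y down, z forward; pixel columns grow to the right and rows downward; lengths in mm; the calibration is good to about 2 mm. A picture is of the moment at which its call begins. There is no depth.
- bot.close_job(): hands the job in; it is judged then, once.
The state is a dict: "time": time; "joint_positions": joint angles; "dq": joint speeds; "tau": joint torques, N m; "tool_pos": TCP position; "tcp_rot": TCP orientation; "contact_force": force on the tool from outside, world axes, zero at the start; "moment": the same for the moment, N m; "grip_width": finger opening in mm; "finger_force": force on a finger pad.
Only numpy, scipy, OpenCV 4.12 (cv2) and the standard library are available. Lean on these libraries where they do the work, as an engineer would, in place of code of your own. Each camera call takes 0.05 s, during which the arm holds its last target. There are 200 camera calls.

TASK

Using the fingers like a hand brush, sweep the three loose machine parts on the desk (the metal shaft collar, the small ball bearing and the black control knob) steadily along the desk top, in through the open mouth of the low three-sided aluminium parts bay, so that all three lie fully inside it. Only slide them: do not lift or flick them. The loupe that stands beside them and all the other things on the desk must stay where they are.

Things in the scene. Friction and masses are not known exactly. Their poses are not given: they have to be found in the camera images.
- parts_bay: Fixed three-sided aluminium bay on the desk: walls 22 mm high, 5 mm thick, no floor or sill, open front and top. Inside 210 mm wide, 140 mm deep. Origin: middle of the open mouth, at desk height. x axis: from the mouth straight in (back wall at x = 0.140), roughly world +y, turned up to 13 degrees. y: along the mouth (side walls at +-0.105). Screwed feet, 6 mm high, reach 19 mm outside the walls.
- shaft_collar: Plain steel shaft collar, a ring lying flat with a black grub screw head on its side, 29 mm across, 12 mm high, about 40 g. Loose on the desk. Origin: centre of its underside.
- bearing: Small ball bearing lying flat: steel ring with a black seal, 22 mm across, 8 mm high, about 12 g. Loose on the desk. Origin: centre of its underside.
- knob: Black plastic control knob standing on its wider faceted base, 27 mm across, 19 mm high, about 12 g. Loose on the desk. Origin: centre of its underside.
- loupe: Black printer's loupe, an upright barrel 33 mm across and 34 mm high, wider at both ends, standing in the row with the three parts in any of the row's four places, 55 mm or more (centre to centre) from its neighbours. Not part of the job: leave it where it is. Origin: centre of its underside.
- tape_brown: Roll of brown tape lying flat, 68 mm across, 36 mm high, beyond the work. Not part of the job: leave it where it is. Origin: centre of its underside.
- marker: Black marker lying flat, 135 mm long (along its y), 14 mm high, near the desk's front edge to the right. Not part of the job: leave it where it is. Origin: centre of its underside.
- tally_counter: Round metal hand tally counter, 54 mm across, 25 mm high, to the right of the parts. Not part of the job: leave it where it is. Origin: centre of its underside.

How it is judged:
By the outcome, as a careful person would: the job done as asked, in the order asked, and still so for the second after the job is handed in, with the robot touching nothing.
It also fails if it takes over 72 s, if anything falls off the work surface, if the arm or the gripper's body presses on something with over 40 N, if the wrist force passes 120 N, or if a joint passes its speed limit or range.

## Working session

There is one attempt and no reset: what is moved stays moved. The work goes in short steps, Python scripts to look and compute and a tool call to move; the robot and the scene stay as the last step left them, time stands still between calls to the robot, and variables do not carry over. Pictures are saved under pics/ and viewed, at most 10 in all, crops included, and the job is handed in when it is done.

Besides the shell and the picture viewer there is one more tool, called after "Request:" by a JSON object that holds its "method" and its "body", one argument or row to a line. play_rows: Moves the arm, as the interface text tells. Its arguments: {"type":"object","properties":{"commands":{"type":"array"},"jaw":{"type":"number"}},"required":["commands"]}

```bash
mkdir -p pics; ls; python3 - <<'E'
from plant import bot
import cv2
for n in("top","scene"):
    c=bot.capture(n); cv2.imwrite(f"pics/{n}0.png",c["pixels"][:,:,::-1])
    print(n,c["fx"],c["fy"],c["cx"],c["cy"],c["eye"],c["rotation"])
print(bot.get_obs())
E
```

```text
pics
top 600.0753581585675 600.0753581585675 318.60751210560477 233.6744655800163 [ 410.24129338  -86.76137526 1059.98131367] [-2.97331522  0.00523043 -1.56420754]
scene 461.9004393325093 461.9004393325093 316.8838718935749 239.23155543896925 [  62.70984125 -355.04815039  675.85271584] [-2.43257626  0.0065965  -1.11558224]
{'time': 0.1, 'joint_positions': array([ 1.06199044e+00,  3.42644007e-01,  1.52489462e+00,  6.81411844e-06,
        1.27537554e+00, -1.45984614e-01]), 'dq': array([ 0.00033808, -0.00143757, -0.00156848, -0.00126613,  0.00121697,
        0.00025955]), 'tau': array([ 2.28843135e-03, -4.32001591e+01, -2.44694424e+01,  7.20617571e-02,
        5.26789168e-02, -4.98799568e-05]), 'tool_pos': array([186.1465392 , 490.55970403, 251.1284976 ]), 'tcp_rot': array([-3.14028614e+00, -1.98683969e-04,  2.77876926e+00]), 'contact_force': array([-0.15593037,  0.00421105,  0.21293227]), 'moment': array([-0.07119937,  0.01855132, -0.01995803]), 'finger_force': 0.0, 'grip_width': 91.53612464529648}
```

View pics/top0.png

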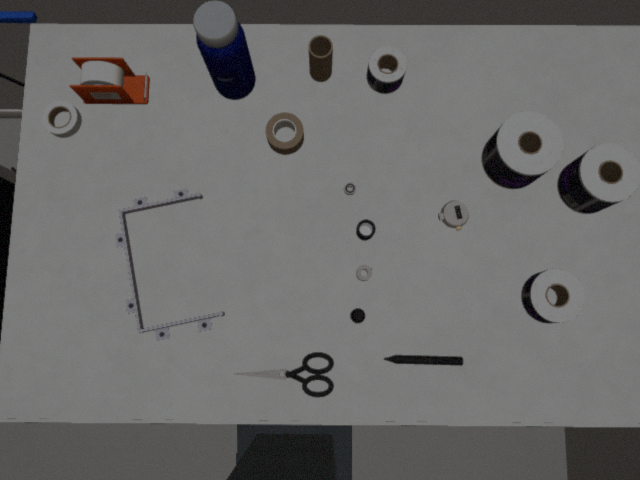

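View pics/scene0.png

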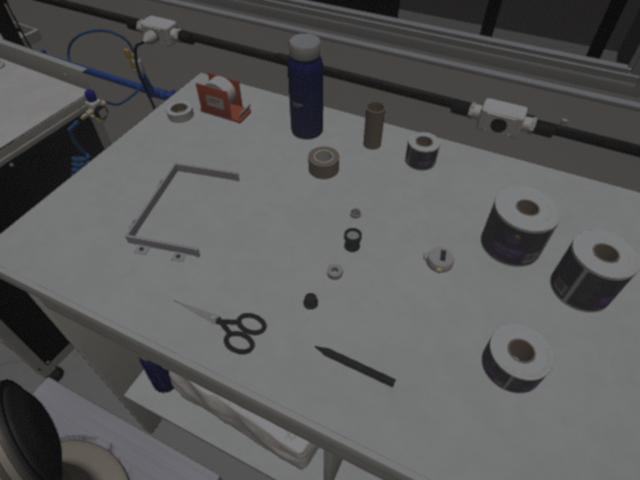

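The top view shows, far to near: bearing (350,188), loupe (366,230), collar (363,272) and knob (358,315). The bay mouth runs from (201,197) to (223,314). The scissors are at (315,370), the marker at (425,360), the counter at (455,213) and the tape at (285,132). The scene view shows the same order.

```bash
cat > h.py <<'E'
import numpy as np,cv2
from scipy.spatial.transform import Rotation as R
from plant import bot
def cam(n="top"):
    c=bot.capture(n); c["R"]=R.from_euler("xyz",c["rotation"]).as_matrix() if np.size(c["rotation"])==3 else np.array(c["rotation"]); return c
def ray(c,u,v,z=0):
    d=c["R"]@np.array([(u-c["cx"])/c["fx"],(v-c["cy"])/c["fy"],1]); e=np.array(c["eye"]); return (e+d*(z-e[2])/d[2])[:2].round(1)
def proj(c,p):
    q=c["R"].T@(np.array(p,float)-c["eye"]); return (q[:2]/q[2]*c["fx"]+[c["cx"],c["cy"]]).round(1)
def blob(c,u,v,w,z,thr=25):
    im=c["pixels"].astype(int); s=im[v-w:v+w,u-w:u+w]; bg=np.median(s.reshape(-1,3),0)
    m=(np.abs(s-bg).max(2)>thr).astype(np.uint8)
    n,l,st,ce=cv2.connectedComponentsWithStats(cv2.morphologyEx(m,cv2.MORPH_CLOSE,np.ones((5,5),np.uint8)))
    if n<2: return None
    i=1+np.argmax(st[1:,4]); p=np.argwhere(l==i)[:,::-1].astype(np.float32)
    (a,b),r=cv2.minEnclosingCircle(p); x,y,ww,hh=st[i][:4]
    return ray(c,u-w+a,v-w+b,z),(round(u-w+a,1),round(v-w+b,1)),round(r,1),(ww,hh),st[i][4]
E
python3 - <<'E'
from h import *
c=cam()
print(c["R"].round(2).tolist())
for n,u,v,w,z in[("bear",350,188,18,5),("loupe",366,230,20,20),("collar",363,272,18,7),("knob",358,315,18,10),("tally",455,213,24,15),("tape",285,132,30,20)]:print(n,blob(c,u,v,w,z,18))
for u,v in[(201,197),(223,314),(123,212),(141,330)]:print("bay",ray(c,u,v,22))
for u,v in[(332,360),(333,385),(318,352),(288,374),(235,374),(385,359),(302,372),(462,360)]:print("sc/mk",ray(c,u,v,5))
im=c["pixels"][150:400,100:480]; im=cv2.convertScaleAbs(im,alpha=1.5)
cv2.imwrite("pics/crop.png",cv2.resize(im[:,:,::-1],None,fx=2.1,fy=2.1,interpolation=cv2.INTER_CUBIC))
E
```

```text
[[0.01, -0.99, 0.17], [-1.0, -0.01, 0.01], [-0.01, -0.17, -0.99]]
bear (array([ 672.5, -134.4]), (349.0, 188.5), 6.3, (np.int32(12), np.int32(12)), np.int32(116))
loupe (array([ 594.7, -162.1]), (365.2, 229.6), 10.9, (np.int32(20), np.int32(22)), np.int32(252))
collar (array([ 519.4, -160.4]), (364.0, 273.0), 8.6, (np.int32(16), np.int32(14)), np.int32(102))
knob (array([ 445. , -148.5]), (357.5, 315.5), 7.9, (np.int32(16), np.int32(16)), np.int32(199))
tally (array([ 622. , -318.6]), (453.2, 215.4), 15.4, (np.int32(31), np.int32(31)), np.int32(367))
tape (array([771., -17.]), (284.4, 133.2), 21.3, (np.int32(39), np.int32(43)), np.int32(1131))
bay [651.4 129. ]
bay [445.7  83.1]
bay [623.4 266. ]
bay [417.7 222.5]
sc/mk [ 369.  -104.6]
sc/mk [ 327.1 -106.4]
sc/mk [382.3 -80.4]
sc/mk [344.9 -29.2]
sc/mk [344.3  61.8]
sc/mk [ 371.3 -195.8]
sc/mk [348.5 -53.1]
sc/mk [ 370.5 -328.1]
```

View pics/crop.png

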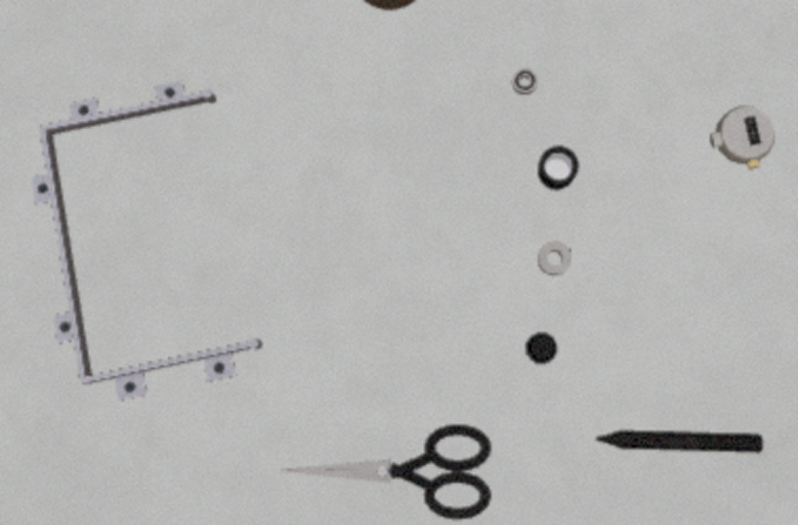

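```bash
cat >> h.py <<'E'
O=np.array([548.5,106.]);N=np.array([-.208,.978]);T=np.array([.978,.208])
def sl(p): p=np.array(p)-O; return (p@N).round(1),(p@T).round(1)
def w(s,l): return O+s*N+l*T
def go(x,y,z,yawdeg):
    o=bot.get_obs(); r=R.from_euler("xyz",o["tcp_rot"]); d=r.inv().apply(np.array([x,y,z])-o["tool_pos"])/1000
    y0=np.degrees(o["tcp_rot"][2]); print("shift m",d.round(4),"twist",round((y0-yawdeg+180)%360-180,2),"t",o["time"],"pos",o["tool_pos"].round(1))
def plan(p,s,l,back,contact):
    p=np.array(p); e=w(s,l); v=e-p; L=np.linalg.norm(v); u=v/L; h=np.degrees(np.arctan2(u[1],u[0]))
    b=p-back*u; print("end",e.round(1),"start",b.round(1),"yaw",h.round(2),"tool travel",(L+back-contact).round(1)); return b,h
E
python3 - <<'E'
from h import *
for p,s,l,b,c in[((672.5,-134.4),85,60,34,17.5),((519.4,-160.4),85,8,40,22),((445,-148.5),65,-42,40,21)]:
    q,h=plan(p,s,l,b,c); go(*q,120,h)
E
```

```text
end [589.5 201.6] start [ 680.7 -167.4] yaw 103.88 tool travel 362.6
shift m [-0.6958 -0.4395  0.1316] twist 55.34 t 0.15 pos [186.2 490.6 251.2]
end [538.6 190.8] start [ 517.2 -200.3] yaw 86.86 tool travel 369.7
shift m [-0.5547 -0.5283  0.1317] twist 72.35 t 0.15 pos [186.2 490.6 251.2]
end [493.9 160.8] start [ 438.8 -188. ] yaw 81.02 tool travel 332.2
shift m [-0.477  -0.5447  0.1318] twist 78.2 t 0.15 pos [186.2 490.6 251.2]
```

Request:
{"method": "play_rows", "body": {
  "commands": [
    {"x": -0.03, "y": -0.02, "z": 0, "twist": 6},
    {"x": -0.067, "y": -0.0425, "z": 0, "twist": 14},
    {"x": -0.105, "y": -0.067, "z": 0, "twist": 22},
    {"x": -0.143, "y": -0.09, "z": 0, "twist": 30},
    {"x": -0.181, "y": -0.114, "z": 0, "twist": 38},
    {"x": -0.219, "y": -0.138, "z": 0, "twist": 46},
    {"x": -0.257, "y": -0.162, "z": 0, "twist": 53},
    {"x": -0.28, "y": -0.177, "z": 0, "twist": 55.3}
  ],
  "jaw": 0.84
}}

```text
time: 0.95
tool_pos: [386.6, 223.6, 251.6]
tcp_rot: [3.141, 0.0, 1.808]
contact_force: [0.8, 0.6, 0.1]
grip_width: 32.7
finger_force: 0.0
```

```bash
python3 -c "
from h import *
go(680.7,-167.4,120,103.88)"
```

```text
shift m [-0.4491  0.1941  0.1319] twist -0.3 t 0.95 pos [386.6 223.6 251.6]
```

Request:
{"method": "play_rows", "body": {
  "commands": [
    {"x": -0.03, "y": 0.013, "z": 0, "twist": 0},
    {"x": -0.065, "y": 0.028, "z": 0, "twist": 0},
    {"x": -0.105, "y": 0.045, "z": 0, "twist": 0},
    {"x": -0.145, "y": 0.062, "z": 0, "twist": 0},
    {"x": -0.185, "y": 0.08, "z": 0, "twist": 0},
    {"x": -0.225, "y": 0.097, "z": 0, "twist": 0},
    {"x": -0.265, "y": 0.114, "z": 0, "twist": 0},
    {"x": -0.305, "y": 0.131, "z": 0, "twist": 0}
  ]
}}

```text
time: 1.75
tool_pos: [586.5, -40.2, 251.4]
tcp_rot: [-3.141, -0.0, 1.813]
contact_force: [0.3, 0.3, -0.0]
grip_width: 14.8
finger_force: 0.0
```

Request:
{"method": "play_rows", "body": {
  "commands": [
    {"x": -0.04, "y": 0.018, "z": 0.015, "twist": 0},
    {"x": -0.075, "y": 0.033, "z": 0.03, "twist": 0},
    {"x": -0.105, "y": 0.046, "z": 0.05, "twist": 0},
    {"x": -0.13, "y": 0.057, "z": 0.07, "twist": 0},
    {"x": -0.144, "y": 0.063, "z": 0.09, "twist": 0},
    {"x": -0.144, "y": 0.063, "z": 0.11, "twist": 0},
    {"x": -0.144, "y": 0.063, "z": 0.125, "twist": 0},
    {"x": -0.144, "y": 0.063, "z": 0.132, "twist": 0}
  ]
}}

```text
time: 2.55
tool_pos: [680.6, -162.7, 117.5]
tcp_rot: [-3.139, -0.002, 1.814]
contact_force: [-0.0, 0.3, -0.3]
grip_width: 14.6
finger_force: 0.0
```

```bash
python3 -c "
from h import *
go(680.7,-167.4,28,103.88)
print(bot.get_obs()['grip_width'])
c=cam();cv2.imwrite('pics/a1.png',cv2.resize(c['pixels'][100:350,200:500,::-1],None,fx=2.4,fy=2.4))"
```

```text
shift m [-0.0048 -0.0008  0.0895] twist 0.04 t 2.55 pos [ 680.6 -162.7  117.5]
14.617377364582467
```

View pics/a1.png

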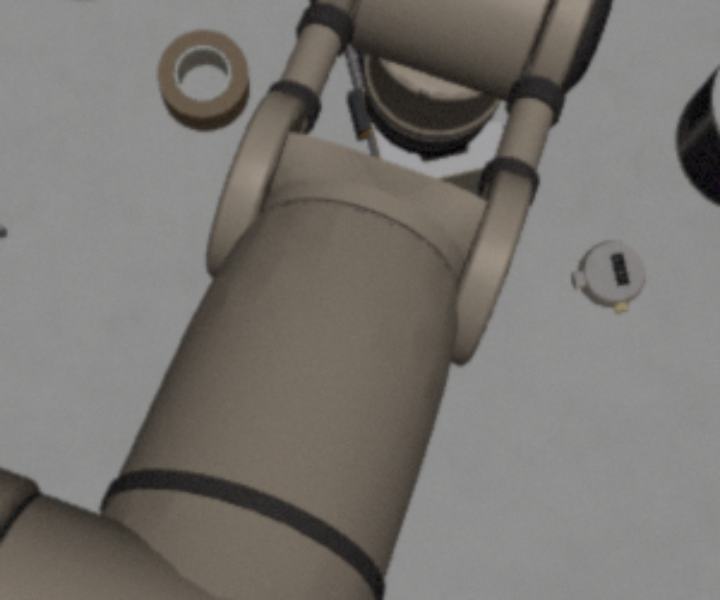

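The arm hides the tool in the top view, so I'll use the measured pose and check with the scene camera.

Request:
{"method": "play_rows", "body": {
  "commands": [
    {"x": -0.0025, "y": -0.001, "z": 0.012, "twist": 0},
    {"x": -0.005, "y": -0.001, "z": 0.028, "twist": 0},
    {"x": -0.005, "y": -0.001, "z": 0.044, "twist": 0},
    {"x": -0.005, "y": -0.001, "z": 0.06, "twist": 0},
    {"x": -0.005, "y": -0.001, "z": 0.074, "twist": 0},
    {"x": -0.005, "y": -0.001, "z": 0.083, "twist": 0},
    {"x": -0.005, "y": -0.001, "z": 0.089, "twist": 0},
    {"x": -0.005, "y": -0.001, "z": 0.0895, "twist": 0}
  ]
}}

```text
time: 3.4
tool_pos: [681.5, -168.1, 29.3]
tcp_rot: [-3.141, -0.001, 1.814]
contact_force: [0.2, 0.9, 0.2]
grip_width: 14.4
finger_force: 0.0
```

```bash
python3 -c "
from h import *
go(680.7,-167.4,28,103.88)
c=cam('scene');cv2.imwrite('pics/a2.png',cv2.resize(c['pixels'][130:330,250:450,::-1],None,fx=3,fy=3))"
```

```text
shift m [ 0.0008 -0.0006  0.0013] twist 0.04 t 3.4 pos [ 681.5 -168.1   29.3]
```

View pics/a2.png

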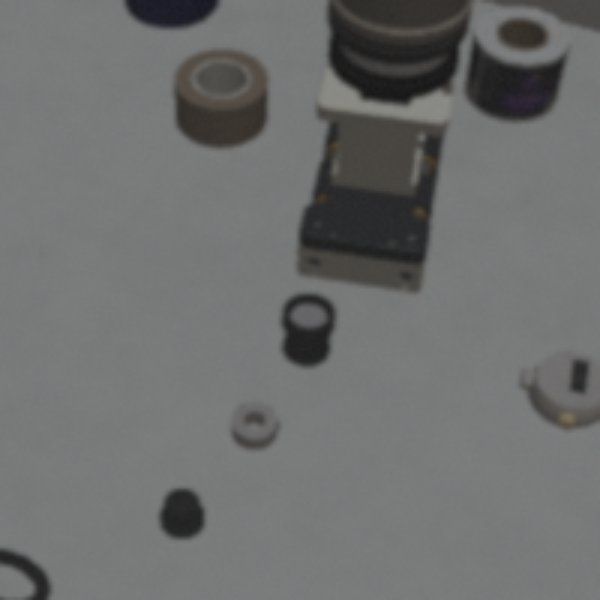

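Request:
{"method": "play_rows", "body": {
  "commands": [
    {"x": 0.002, "y": 0, "z": 0.001, "twist": 0},
    {"x": 0.006, "y": 0, "z": 0.001, "twist": 0},
    {"x": 0.01, "y": 0, "z": 0.001, "twist": 0},
    {"x": 0.014, "y": 0, "z": 0.001, "twist": 0},
    {"x": 0.018, "y": 0, "z": 0.001, "twist": 0},
    {"x": 0.023, "y": 0, "z": 0.001, "twist": 0},
    {"x": 0.029, "y": 0, "z": 0.001, "twist": 0},
    {"x": 0.036, "y": 0, "z": 0.001, "twist": 0}
  ]
}}

```text
time: 4.25
tool_pos: [673.0, -132.9, 29.3]
tcp_rot: [3.141, 0.0, 1.814]
contact_force: [-0.4, 0.7, 0.8]
grip_width: 14.8
finger_force: 0.1
```

Request:
{"method": "play_rows", "body": {
  "commands": [
    {"x": 0.008, "y": 0, "z": 0, "twist": 0},
    {"x": 0.016, "y": 0, "z": 0, "twist": 0},
    {"x": 0.024, "y": 0, "z": 0, "twist": 0},
    {"x": 0.032, "y": 0, "z": 0, "twist": 0},
    {"x": 0.04, "y": 0, "z": 0, "twist": 0},
    {"x": 0.047, "y": 0, "z": 0, "twist": 0},
    {"x": 0.053, "y": 0, "z": 0, "twist": 0},
    {"x": 0.056, "y": 0, "z": 0, "twist": 0}
  ]
}}

```text
time: 5.05
tool_pos: [659.5, -78.3, 29.2]
tcp_rot: [-3.142, -0.0, 1.814]
contact_force: [0.1, -0.3, 0.2]
grip_width: 14.8
finger_force: 0.1
```

```bash
python3 -c "
from h import *
o=bot.get_obs();print(o['tool_pos'],o['contact_force'])
c=cam('scene');cv2.imwrite('pics/a3.png',cv2.resize(c['pixels'][130:330,200:400,::-1],None,fx=3,fy=3))"
```

```text
[659.50919969 -78.25004213  29.2268624 ] [ 0.10741084 -0.26034978  0.21726122]
```

View pics/a3.png

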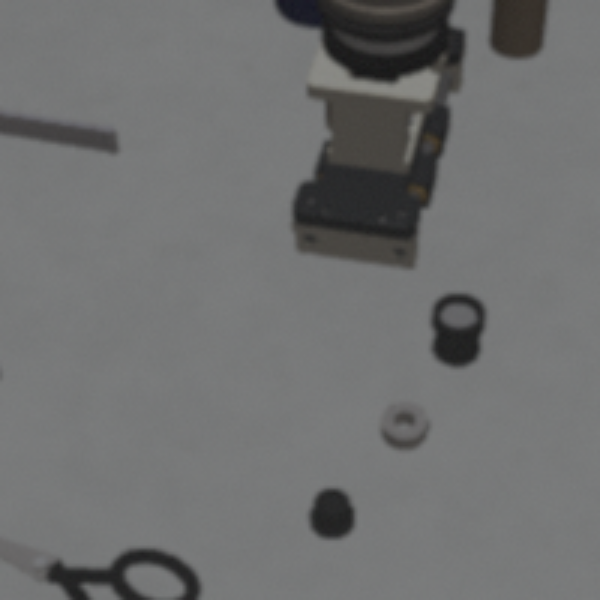

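Request:
{"method": "play_rows", "body": {
  "commands": [
    {"x": 0.006, "y": 0, "z": 0.001, "twist": 0},
    {"x": 0.014, "y": 0, "z": 0.001, "twist": 0},
    {"x": 0.023, "y": 0, "z": 0.001, "twist": 0},
    {"x": 0.032, "y": 0, "z": 0.001, "twist": 0},
    {"x": 0.041, "y": 0, "z": 0.001, "twist": 0},
    {"x": 0.05, "y": 0, "z": 0.001, "twist": 0},
    {"x": 0.06, "y": 0, "z": 0.001, "twist": 0},
    {"x": 0.07, "y": 0, "z": 0.001, "twist": 0}
  ]
}}

```text
time: 5.9
tool_pos: [642.6, -10.1, 28.2]
tcp_rot: [3.142, -0.0, 1.814]
contact_force: [0.5, 0.6, -0.6]
grip_width: 14.7
finger_force: 0.1
```

Request:
{"method": "play_rows", "body": {
  "commands": [
    {"x": 0.01, "y": 0, "z": 0, "twist": 0},
    {"x": 0.02, "y": 0, "z": 0, "twist": 0},
    {"x": 0.03, "y": 0, "z": 0, "twist": 0},
    {"x": 0.04, "y": 0, "z": 0, "twist": 0},
    {"x": 0.05, "y": 0, "z": 0, "twist": 0},
    {"x": 0.06, "y": 0, "z": 0, "twist": 0},
    {"x": 0.07, "y": 0, "z": 0, "twist": 0},
    {"x": 0.08, "y": 0, "z": 0, "twist": 0}
  ]
}}

```text
time: 6.7
tool_pos: [623.4, 67.5, 28.2]
tcp_rot: [3.142, -0.0, 1.814]
contact_force: [-0.4, -0.1, -1.0]
grip_width: 14.8
finger_force: 0.1
```

Request:
{"method": "play_rows", "body": {
  "commands": [
    {"x": 0.01, "y": 0, "z": 0, "twist": 0},
    {"x": 0.02, "y": 0, "z": 0, "twist": 0},
    {"x": 0.03, "y": 0, "z": 0, "twist": 0},
    {"x": 0.04, "y": 0, "z": 0, "twist": 0},
    {"x": 0.049, "y": 0, "z": 0, "twist": 0},
    {"x": 0.058, "y": 0, "z": 0, "twist": 0},
    {"x": 0.067, "y": 0, "z": 0, "twist": 0},
    {"x": 0.075, "y": 0, "z": 0, "twist": 0}
  ]
}}

```text
time: 7.5
tool_pos: [605.4, 140.2, 28.2]
tcp_rot: [3.142, -0.0, 1.814]
contact_force: [-0.9, 0.0, 0.5]
grip_width: 14.9
finger_force: 0.1
```

Request:
{"method": "play_rows", "body": {
  "commands": [
    {"x": 0.008, "y": 0, "z": 0, "twist": 0},
    {"x": 0.016, "y": 0, "z": 0, "twist": 0},
    {"x": 0.024, "y": 0, "z": 0, "twist": 0},
    {"x": 0.031, "y": 0, "z": 0, "twist": 0},
    {"x": 0.037, "y": 0, "z": 0, "twist": 0},
    {"x": 0.042, "y": 0, "z": 0, "twist": 0},
    {"x": 0.045, "y": 0, "z": 0, "twist": 0},
    {"x": 0.046, "y": 0, "z": 0, "twist": 0}
  ]
}}

```text
time: 8.3
tool_pos: [594.4, 184.4, 28.2]
tcp_rot: [3.142, -0.0, 1.814]
contact_force: [0.1, 0.4, -0.2]
grip_width: 15.2
finger_force: 0.1
```

Request:
{"method": "play_rows", "body": {
  "commands": [
    {"x": 0.0, "y": 0, "z": 0, "twist": 0},
    {"x": -0.002, "y": 0, "z": 0, "twist": 0},
    {"x": -0.008, "y": 0, "z": 0, "twist": 0},
    {"x": -0.016, "y": 0, "z": 0, "twist": 0},
    {"x": -0.022, "y": 0, "z": -0.01, "twist": 0},
    {"x": -0.03, "y": 0, "z": -0.03, "twist": 0},
    {"x": -0.035, "y": 0, "z": -0.055, "twist": 0},
    {"x": -0.035, "y": 0, "z": -0.08, "twist": 0}
  ]
}}

```text
time: 9.1
tool_pos: [603.2, 148.7, 109.7]
tcp_rot: [3.141, 0.0, 1.812]
contact_force: [0.4, 0.5, -0.1]
grip_width: 14.9
finger_force: 0.0
```

```bash
python3 -c "
from h import *
q,h=plan((519.4,-160.4),85,8,40,22); go(*q,120,h)
c=cam('scene');cv2.imwrite('pics/a4.png',cv2.resize(c['pixels'][130:330,100:360,::-1],None,fx=3,fy=3))"
```

```text
end [538.6 190.8] start [ 517.2 -200.3] yaw 86.86 tool travel 369.7
shift m [-0.3183 -0.167  -0.0103] twist 16.97 t 9.1 pos [603.2 148.7 109.7]
```

View pics/a4.png

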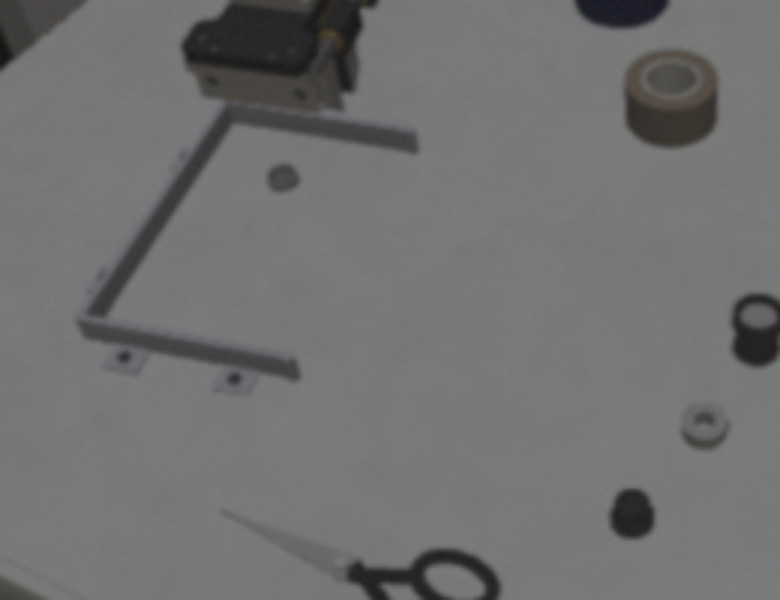

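```bash
python3 -c "
from h import *
c=cam('scene'); print(ray(c,194.3,189,4), proj(c,[603.2,148.7,85]))
print(blob(c,194,189,15,4,15))"
```

```text
[591.5 197.9] [209.8 162.6]
(array([590.9, 198.7]), (193.8, 189.1), 5.5, (np.int32(11), np.int32(10)), np.int32(90))
```

The bearing lies at (591, 198.5), inside the bay as planned. The collar is next.

Request:
{"method": "play_rows", "body": {
  "commands": [
    {"x": -0.025, "y": -0.013, "z": -0.005, "twist": 2},
    {"x": -0.065, "y": -0.034, "z": -0.01, "twist": 5},
    {"x": -0.105, "y": -0.055, "z": -0.01, "twist": 8},
    {"x": -0.145, "y": -0.076, "z": -0.01, "twist": 11},
    {"x": -0.185, "y": -0.097, "z": -0.01, "twist": 14},
    {"x": -0.225, "y": -0.118, "z": -0.01, "twist": 17},
    {"x": -0.265, "y": -0.139, "z": -0.01, "twist": 17},
    {"x": -0.295, "y": -0.155, "z": -0.01, "twist": 17}
  ]
}}

```text
time: 10.0
tool_pos: [522.2, -176.2, 118.0]
tcp_rot: [-3.141, 0.0, 1.515]
contact_force: [0.4, 0.3, 0.6]
grip_width: 14.6
finger_force: 0.0
```

```bash
python3 -c "
from h import *
q,h=plan((519.4,-160.4),85,8,40,22); go(*q,28.5,h)"
```

```text
end [538.6 190.8] start [ 517.2 -200.3] yaw 86.86 tool travel 369.7
shift m [-0.0244 -0.0036  0.0895] twist -0.04 t 10.0 pos [ 522.2 -176.2  118. ]
```

Request:
{"method": "play_rows", "body": {
  "commands": [
    {"x": -0.012, "y": -0.002, "z": 0, "twist": 0},
    {"x": -0.0235, "y": -0.0035, "z": 0.015, "twist": 0},
    {"x": -0.0235, "y": -0.0035, "z": 0.035, "twist": 0},
    {"x": -0.0235, "y": -0.0035, "z": 0.055, "twist": 0},
    {"x": -0.0235, "y": -0.0035, "z": 0.073, "twist": 0},
    {"x": -0.0235, "y": -0.0035, "z": 0.084, "twist": 0},
    {"x": -0.0235, "y": -0.0035, "z": 0.0895, "twist": 0},
    {"x": -0.0235, "y": -0.0035, "z": 0.0895, "twist": 0}
  ]
}}

```text
time: 10.8
tool_pos: [518.5, -196.4, 28.2]
tcp_rot: [-3.141, -0.001, 1.517]
contact_force: [-0.6, -0.3, 0.2]
grip_width: 14.8
finger_force: 0.0
```

```bash
python3 -c "
from h import *
q,h=plan((519.4,-160.4),85,8,40,22); go(*q,28.5,h)
c=cam('scene'); print(blob(c,335,271,12,6,15))"
```

```text
end [538.6 190.8] start [ 517.2 -200.3] yaw 86.86 tool travel 369.7
shift m [-0.004  -0.0011 -0.0003] twist 0.07 t 10.8 pos [ 518.5 -196.4   28.2]
(array([ 547. , -160.3]), (340.0, 261.5), 6.5, (np.int32(13), np.int32(6)), np.int32(43))
```

Request:
{"method": "play_rows", "body": {
  "commands": [
    {"x": 0.002, "y": -0.001, "z": 0, "twist": 0},
    {"x": 0.005, "y": -0.001, "z": 0, "twist": 0},
    {"x": 0.008, "y": -0.001, "z": 0, "twist": 0},
    {"x": 0.012, "y": -0.001, "z": 0, "twist": 0},
    {"x": 0.016, "y": -0.001, "z": 0, "twist": 0},
    {"x": 0.021, "y": -0.001, "z": 0, "twist": 0},
    {"x": 0.027, "y": -0.001, "z": 0, "twist": 0},
    {"x": 0.034, "y": -0.001, "z": 0, "twist": 0}
  ]
}}

```text
time: 11.65
tool_pos: [519.5, -162.3, 28.7]
tcp_rot: [3.141, 0.0, 1.517]
contact_force: [0.1, -0.4, 0.4]
grip_width: 14.9
finger_force: 0.2
```

Request:
{"method": "play_rows", "body": {
  "commands": [
    {"x": 0.008, "y": 0, "z": 0, "twist": 0},
    {"x": 0.017, "y": 0, "z": 0, "twist": 0},
    {"x": 0.027, "y": 0, "z": 0, "twist": 0},
    {"x": 0.037, "y": 0, "z": 0, "twist": 0},
    {"x": 0.047, "y": 0, "z": 0, "twist": 0},
    {"x": 0.057, "y": 0, "z": 0, "twist": 0},
    {"x": 0.067, "y": 0, "z": 0, "twist": 0},
    {"x": 0.077, "y": 0, "z": 0, "twist": 0}
  ]
}}

```text
time: 12.45
tool_pos: [523.6, -85.0, 28.7]
tcp_rot: [-3.142, -0.0, 1.517]
contact_force: [0.2, 0.3, 0.3]
grip_width: 14.5
finger_force: 0.2
```

Request:
{"method": "play_rows", "body": {
  "commands": [
    {"x": 0.01, "y": 0, "z": 0, "twist": 0},
    {"x": 0.02, "y": 0, "z": 0, "twist": 0},
    {"x": 0.03, "y": 0, "z": 0, "twist": 0},
    {"x": 0.04, "y": 0, "z": 0, "twist": 0},
    {"x": 0.05, "y": 0, "z": 0, "twist": 0},
    {"x": 0.06, "y": 0, "z": 0, "twist": 0},
    {"x": 0.07, "y": 0, "z": 0, "twist": 0},
    {"x": 0.08, "y": 0, "z": 0, "twist": 0}
  ]
}}

```text
time: 13.25
tool_pos: [527.9, -5.2, 28.7]
tcp_rot: [3.142, -0.0, 1.517]
contact_force: [0.8, -0.1, -0.6]
grip_width: 14.5
finger_force: 0.2
```

Request:
{"method": "play_rows", "body": {
  "commands": [
    {"x": 0.01, "y": 0, "z": 0, "twist": 0},
    {"x": 0.02, "y": 0, "z": 0, "twist": 0},
    {"x": 0.03, "y": 0, "z": 0, "twist": 0},
    {"x": 0.04, "y": 0, "z": 0, "twist": 0},
    {"x": 0.05, "y": 0, "z": 0, "twist": 0},
    {"x": 0.06, "y": 0, "z": 0, "twist": 0},
    {"x": 0.07, "y": 0, "z": 0, "twist": 0},
    {"x": 0.08, "y": 0, "z": 0, "twist": 0}
  ]
}}

```text
time: 14.05
tool_pos: [532.3, 74.7, 28.7]
tcp_rot: [3.142, -0.0, 1.517]
contact_force: [-0.6, -0.5, -0.1]
grip_width: 14.6
finger_force: 0.2
```

Request:
{"method": "play_rows", "body": {
  "commands": [
    {"x": 0.01, "y": 0, "z": 0, "twist": 0},
    {"x": 0.02, "y": 0, "z": 0, "twist": 0},
    {"x": 0.03, "y": 0, "z": 0, "twist": 0},
    {"x": 0.039, "y": 0, "z": 0, "twist": 0},
    {"x": 0.047, "y": 0, "z": 0, "twist": 0},
    {"x": 0.054, "y": 0, "z": 0, "twist": 0},
    {"x": 0.06, "y": 0, "z": 0, "twist": 0},
    {"x": 0.066, "y": 0, "z": 0, "twist": 0}
  ]
}}

```text
time: 14.85
tool_pos: [535.8, 140.2, 28.7]
tcp_rot: [-3.142, -0.0, 1.517]
contact_force: [-0.8, -0.9, 1.2]
grip_width: 14.6
finger_force: 0.2
```

Request:
{"method": "play_rows", "body": {
  "commands": [
    {"x": 0.006, "y": 0, "z": 0, "twist": 0},
    {"x": 0.012, "y": 0, "z": 0, "twist": 0},
    {"x": 0.017, "y": 0, "z": 0, "twist": 0},
    {"x": 0.021, "y": 0, "z": 0, "twist": 0},
    {"x": 0.025, "y": 0, "z": 0, "twist": 0},
    {"x": 0.028, "y": 0, "z": 0, "twist": 0},
    {"x": 0.029, "y": 0, "z": 0, "twist": 0},
    {"x": 0.029, "y": 0, "z": 0, "twist": 0}
  ]
}}

```text
time: 15.65
tool_pos: [537.3, 168.9, 28.7]
tcp_rot: [3.142, -0.0, 1.517]
contact_force: [-0.4, 0.1, -0.2]
grip_width: 14.6
finger_force: 0.0
```

Request:
{"method": "play_rows", "body": {
  "commands": [
    {"x": 0.0, "y": 0, "z": 0, "twist": 0},
    {"x": -0.002, "y": 0, "z": 0, "twist": 0},
    {"x": -0.008, "y": 0, "z": 0, "twist": 0},
    {"x": -0.016, "y": 0, "z": 0, "twist": 0},
    {"x": -0.024, "y": 0, "z": -0.01, "twist": 0},
    {"x": -0.032, "y": 0, "z": -0.03, "twist": 0},
    {"x": -0.035, "y": 0, "z": -0.055, "twist": 0},
    {"x": -0.035, "y": 0, "z": -0.085, "twist": 0}
  ]
}}

```text
time: 16.45
tool_pos: [534.9, 132.4, 114.7]
tcp_rot: [-3.14, 0.0, 1.516]
contact_force: [-0.6, 1.3, 1.1]
grip_width: 14.3
finger_force: 0.0
```

```bash
python3 -c "
from h import *
q,h=plan((445,-148.5),65,-42,40,21); go(*q,120,h)
c=cam('scene'); print(proj(c,[538.6,190.8,6]));cv2.imwrite('pics/a5.png',cv2.resize(c['pixels'][130:330,100:360,::-1],None,fx=3,fy=3))"
```

```text
end [493.9 160.8] start [ 438.8 -188. ] yaw 81.02 tool travel 332.2
shift m [-0.3253 -0.0784 -0.0051] twist 5.82 t 16.45 pos [534.9 132.4 114.7]
[181.6 205.4]
```

View pics/a5.png

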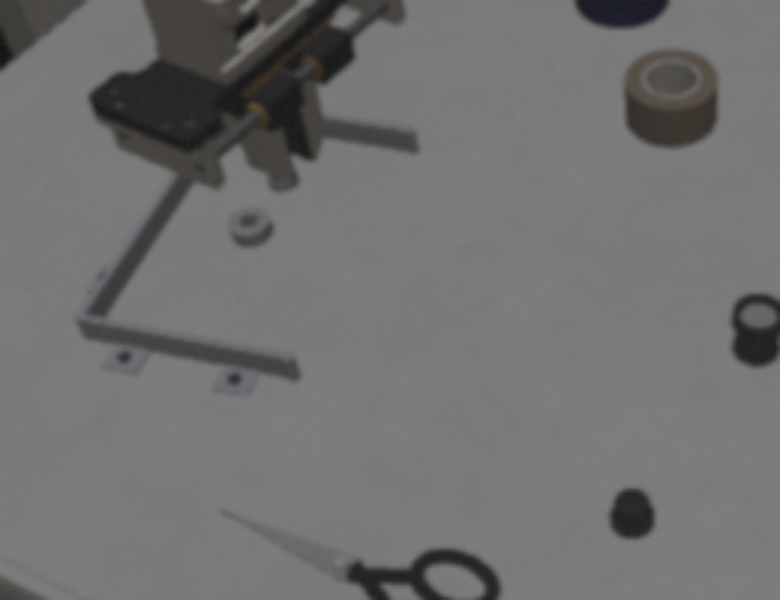

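The collar lies in the bay at crop (251,226), where planned. The bearing is mostly hidden behind the finger. Last is the knob.

Request:
{"method": "play_rows", "body": {
  "commands": [
    {"x": -0.025, "y": -0.006, "z": -0.005, "twist": 1},
    {"x": -0.067, "y": -0.016, "z": -0.005, "twist": 2},
    {"x": -0.11, "y": -0.0265, "z": -0.005, "twist": 3},
    {"x": -0.153, "y": -0.037, "z": -0.005, "twist": 4},
    {"x": -0.196, "y": -0.047, "z": -0.005, "twist": 5},
    {"x": -0.239, "y": -0.0575, "z": -0.005, "twist": 5.8},
    {"x": -0.28, "y": -0.0675, "z": -0.005, "twist": 5.8},
    {"x": -0.31, "y": -0.0747, "z": -0.005, "twist": 5.8}
  ]
}}

```text
time: 17.3
tool_pos: [443.1, -174.5, 119.5]
tcp_rot: [3.14, 0.001, 1.414]
contact_force: [0.9, -0.1, -0.0]
grip_width: 14.4
finger_force: 0.0
```

```bash
python3 -c "
from h import *
c=cam('scene'); b=blob(c,310,301,16,8,25); print(b); print(blob(c,194,189,15,4,15),blob(c,184,205,14,6,15))
q,h=plan((445,-148.5),65,-42,40,21); go(*q,28.5,h)"
```

```text
(array([ 461. , -140.9]), (309.5, 292.2), 17.1, (np.int32(32), np.int32(25)), np.int32(449))
(array([590.7, 198.8]), (193.8, 189.1), 5.6, (np.int32(11), np.int32(10)), np.int32(92)) (array([538.4, 185.4]), (183.7, 206.2), 7.4, (np.int32(15), np.int32(13)), np.int32(153))
end [493.9 160.8] start [ 438.8 -188. ] yaw 81.02 tool travel 332.2
shift m [-0.0106 -0.0024  0.091 ] twist -0.08 t 17.35 pos [ 442.7 -177.7  119.5]
```

Request:
{"method": "play_rows", "body": {
  "commands": [
    {"x": -0.01, "y": -0.002, "z": 0, "twist": 0},
    {"x": -0.012, "y": -0.003, "z": 0.015, "twist": 0},
    {"x": -0.012, "y": -0.003, "z": 0.035, "twist": 0},
    {"x": -0.012, "y": -0.003, "z": 0.055, "twist": 0},
    {"x": -0.012, "y": -0.003, "z": 0.073, "twist": 0},
    {"x": -0.012, "y": -0.003, "z": 0.084, "twist": 0},
    {"x": -0.012, "y": -0.003, "z": 0.091, "twist": 0},
    {"x": -0.012, "y": -0.003, "z": 0.091, "twist": 0}
  ]
}}

```text
time: 18.15
tool_pos: [439.2, -182.8, 27.3]
tcp_rot: [-3.141, -0.001, 1.416]
contact_force: [-0.1, -0.0, -0.2]
grip_width: 14.5
finger_force: 0.0
```

```bash
python3 -c "
from h import *
q,h=plan((445,-148.5),65,-42,40,21); go(*q,28.5,h)"
```

```text
end [493.9 160.8] start [ 438.8 -188. ] yaw 81.02 tool travel 332.2
shift m [-0.0052  0.0004 -0.0012] twist 0.12 t 18.15 pos [ 439.2 -182.8   27.3]
```

Remaining tool travel is about 327 mm.

Request:
{"method": "play_rows", "body": {
  "commands": [
    {"x": 0.002, "y": 0, "z": -0.001, "twist": 0},
    {"x": 0.005, "y": 0, "z": -0.001, "twist": 0},
    {"x": 0.008, "y": 0, "z": -0.001, "twist": 0},
    {"x": 0.012, "y": 0, "z": -0.001, "twist": 0},
    {"x": 0.016, "y": 0, "z": -0.001, "twist": 0},
    {"x": 0.021, "y": 0, "z": -0.001, "twist": 0},
    {"x": 0.027, "y": 0, "z": -0.001, "twist": 0},
    {"x": 0.034, "y": 0, "z": -0.001, "twist": 0}
  ]
}}

```text
time: 18.95
tool_pos: [444.7, -149.0, 28.7]
tcp_rot: [3.142, -0.0, 1.416]
contact_force: [0.6, -0.5, -0.6]
grip_width: 14.3
finger_force: 0.1
```

Request:
{"method": "play_rows", "body": {
  "commands": [
    {"x": 0.008, "y": 0, "z": 0, "twist": 0},
    {"x": 0.017, "y": 0, "z": 0, "twist": 0},
    {"x": 0.027, "y": 0, "z": 0, "twist": 0},
    {"x": 0.037, "y": 0, "z": 0, "twist": 0},
    {"x": 0.047, "y": 0, "z": 0, "twist": 0},
    {"x": 0.057, "y": 0, "z": 0, "twist": 0},
    {"x": 0.067, "y": 0, "z": 0, "twist": 0},
    {"x": 0.077, "y": 0, "z": 0, "twist": 0}
  ]
}}

```text
time: 19.75
tool_pos: [456.6, -72.6, 28.7]
tcp_rot: [3.142, -0.0, 1.416]
contact_force: [0.6, 0.3, 0.4]
grip_width: 14.5
finger_force: 0.1
```

Request:
{"method": "play_rows", "body": {
  "commands": [
    {"x": 0.01, "y": 0, "z": 0, "twist": 0},
    {"x": 0.02, "y": 0, "z": 0, "twist": 0},
    {"x": 0.03, "y": 0, "z": 0, "twist": 0},
    {"x": 0.04, "y": 0, "z": 0, "twist": 0},
    {"x": 0.05, "y": 0, "z": 0, "twist": 0},
    {"x": 0.06, "y": 0, "z": 0, "twist": 0},
    {"x": 0.069, "y": 0, "z": 0, "twist": 0},
    {"x": 0.077, "y": 0, "z": 0, "twist": 0}
  ]
}}

```text
time: 20.55
tool_pos: [468.5, 3.4, 28.7]
tcp_rot: [3.142, -0.0, 1.416]
contact_force: [0.5, -0.2, 0.0]
grip_width: 14.7
finger_force: 0.1
```

```bash
python3 -c "
from h import *
go(493.9-21*.156,160.8-21*.988,28.5,81.02)
c=cam('scene');cv2.imwrite('pics/a6.png',cv2.resize(c['pixels'][130:330,100:360,::-1],None,fx=3,fy=3))"
```

```text
shift m [0.1384 0.0008 0.0002] twist 0.11 t 20.55 pos [468.5   3.4  28.7]
```

View pics/a6.png

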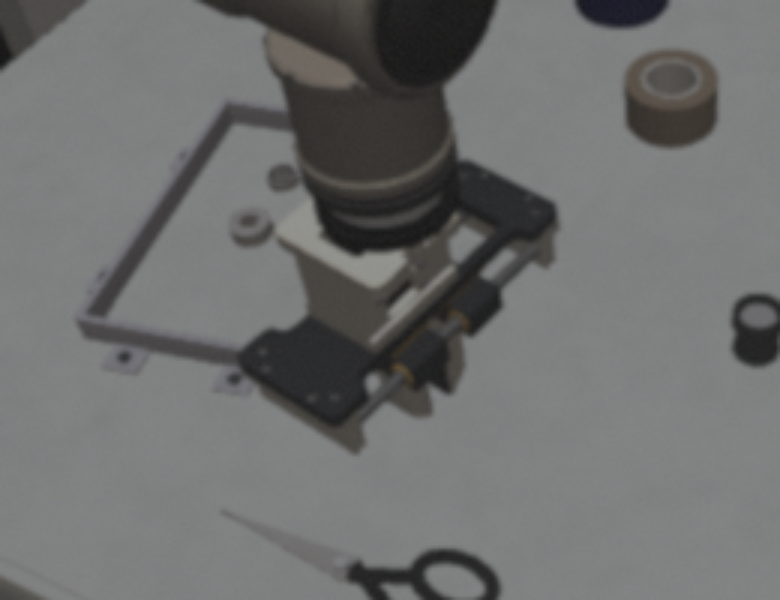

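The knob is hidden behind the gripper and no longer at its old place; the bearing (283,177) and collar (251,226) are undisturbed. I'll go on with the sweep.

Request:
{"method": "play_rows", "body": {
  "commands": [
    {"x": 0.008, "y": 0, "z": 0, "twist": 0},
    {"x": 0.016, "y": 0, "z": 0, "twist": 0},
    {"x": 0.025, "y": 0, "z": 0, "twist": 0},
    {"x": 0.034, "y": 0, "z": 0, "twist": 0},
    {"x": 0.044, "y": 0, "z": 0, "twist": 0},
    {"x": 0.054, "y": 0, "z": 0, "twist": 0},
    {"x": 0.064, "y": 0, "z": 0, "twist": 0},
    {"x": 0.074, "y": 0, "z": 0, "twist": 0}
  ]
}}

```text
time: 21.4
tool_pos: [479.9, 76.7, 28.7]
tcp_rot: [3.142, -0.0, 1.416]
contact_force: [-0.5, -0.2, -0.4]
grip_width: 14.4
finger_force: 0.0
```

Request:
{"method": "play_rows", "body": {
  "commands": [
    {"x": 0.01, "y": 0, "z": 0, "twist": 0},
    {"x": 0.02, "y": 0, "z": 0, "twist": 0},
    {"x": 0.03, "y": 0, "z": 0, "twist": 0},
    {"x": 0.04, "y": 0, "z": 0, "twist": 0},
    {"x": 0.049, "y": 0, "z": 0, "twist": 0},
    {"x": 0.056, "y": 0, "z": 0, "twist": 0},
    {"x": 0.061, "y": 0, "z": 0, "twist": 0},
    {"x": 0.064, "y": 0, "z": 0, "twist": 0}
  ]
}}

```text
time: 22.2
tool_pos: [489.8, 139.4, 28.7]
tcp_rot: [3.142, -0.0, 1.416]
contact_force: [-0.1, -0.7, 0.3]
grip_width: 15.1
finger_force: 0.0
```

Request:
{"method": "play_rows", "body": {
  "commands": [
    {"x": 0.0, "y": 0, "z": 0, "twist": 0},
    {"x": -0.002, "y": 0, "z": 0, "twist": 0},
    {"x": -0.008, "y": 0, "z": 0, "twist": 0},
    {"x": -0.016, "y": 0, "z": 0, "twist": 0},
    {"x": -0.024, "y": 0, "z": -0.01, "twist": 0},
    {"x": -0.032, "y": 0, "z": -0.03, "twist": 0},
    {"x": -0.038, "y": 0, "z": -0.06, "twist": 0},
    {"x": -0.042, "y": 0, "z": -0.1, "twist": 0}
  ]
}}

```text
time: 23.0
tool_pos: [482.0, 96.2, 129.3]
tcp_rot: [-3.139, 0.001, 1.415]
contact_force: [0.6, 0.3, -0.7]
grip_width: 14.8
finger_force: 0.0
```

Request:
{"method": "play_rows", "body": {
  "commands": [
    {"x": -0.03, "y": 0, "z": -0.03, "twist": 0},
    {"x": -0.07, "y": 0, "z": -0.05, "twist": 0},
    {"x": -0.11, "y": 0, "z": -0.06, "twist": 0},
    {"x": -0.15, "y": 0, "z": -0.07, "twist": 0},
    {"x": -0.19, "y": 0, "z": -0.07, "twist": 0},
    {"x": -0.22, "y": 0, "z": -0.07, "twist": 0},
    {"x": -0.24, "y": 0, "z": -0.07, "twist": 0},
    {"x": -0.24, "y": 0, "z": -0.07, "twist": 0}
  ]
}}

```text
time: 23.8
tool_pos: [445.4, -142.3, 199.4]
tcp_rot: [3.141, 0.001, 1.412]
contact_force: [-1.0, -0.7, 0.3]
grip_width: 14.5
finger_force: 0.0
```

```bash
python3 -c "
from h import *
c=cam('top');cv2.imwrite('pics/a7.png',c['pixels'][:,:,::-1])
for p,z in[((591,198.5),5),((538.5,188),7),((494,161),10)]:
    u,v=proj(c,[*p,z]).astype(int); b=blob(c,u,v,14,z,15); print(b, sl(b[0]) if b else 0)
c=cam('scene');u,v=proj(c,[494,161,10]).astype(int);print(blob(c,u,v,14,9,25)); print(bot.get_obs()['tool_pos'])"
```

```text
(array([589.5, 199.4]), (np.float64(162.2), np.float64(232.7)), 6.4, (np.int32(13), np.int32(13)), np.int32(127)) (np.float64(82.8), np.float64(59.5))
(array([538.6, 187.7]), (np.float64(167.0), np.float64(261.0)), 8.6, (np.int32(17), np.int32(16)), np.int32(184)) (np.float64(82.0), np.float64(7.3))
(array([492.7, 156.8]), (np.float64(182.9), np.float64(286.9)), 8.2, (np.int32(16), np.int32(16)), np.int32(204)) (np.float64(61.3), np.float64(-44.0))
(array([493.5, 156.6]), (np.float64(181.4), np.float64(224.4)), 7.8, (np.int32(15), np.int32(16)), np.int32(173))
[ 445.68395493 -139.91605595  199.0807695 ]
```

View pics/a7.png

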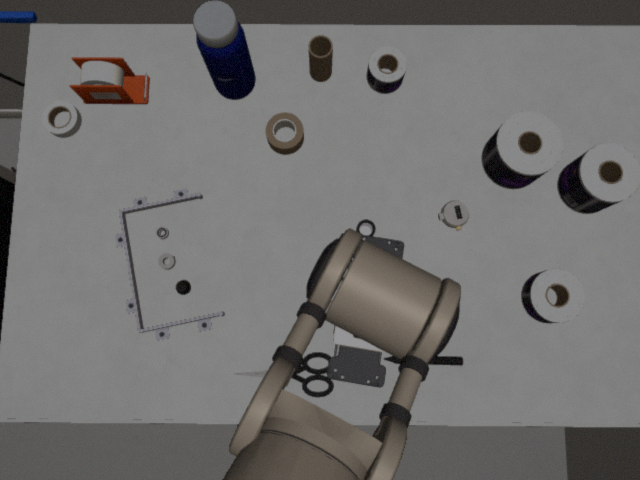

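All three parts lie well inside the bay: bearing (162,233), collar (167,261) and knob (183,287). The loupe is at (366,228), the other things are where they were, and the robot is clear of everything.

```bash
python3 -c "
from plant import bot
print(bot.close_job())"
```

```text
the job is handed in; nothing more can be done
None
```

I swept the bearing, collar and knob into the bay along the desk top, and the last picture showed all three well inside it, with the loupe and the other things still in place; I handed the job in at about 24 s.

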